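Hold the orange specimen inside the guarded gauge

TASK

The jar standing on the gauge's guard cover blocks its slot: set it down gently, upright, wholly on the round green mat and let go of it. Then take the orange-disc specimen carrier out of the grey rack and pass it, foot first, down through the slot in the cover until its whole orange disc is below the cover's top face, with its grip block still clear above the cover. Finish while still holding it there in the gripper, hanging upright and not resting on the cover, and leave everything else where it is.

Things in the scene. Friction and masses are not known exactly. Their poses are not given: they have to be found in the camera images.
- guard: fixed gauge station: clear-walled box on a 180 x 150 mm steel base, closed by a flat black cover 160 mm (its x) by 130 mm (its y), 8 mm thick, top face 140 mm above the bench. Origin: centre of its underside, on the bench; z up; position and yaw vary. Under the slot it is empty down to 12 mm above the bench; two sensor noses inside stay 29 mm or more from the slot's middle plane
- slot (a point): centre of the slot's mouth, in the plane of the cover's top face (140 mm above the bench), axes as the guard's: the slot is 58 mm long along its x and 14 mm wide along its y, goes right through the 8 mm cover, and has a thin yellow frame painted around it. It is 2 mm longer and 2 mm wider than the carrier's blade
- jar: small amber glass jar with red cap and white label, 48 mm diameter, 64 mm tall, 0.2 kg or so; straight-sided up to 34 mm above its base. Origin: centre of its base; z is its axis. It starts upright on the guard's cover, over the slot
- mat: round green mat fixed on the bench, 110 mm diameter, 4 mm thick. Origin: centre of its underside, so its top is 4 mm above the origin. It and the rack may swap sides
- rack: fixed grey rack block, 200 mm (its x) by 70 mm (its y), 50 mm tall, with two pockets, 48 mm either side of its middle along x, each 60 x 16 mm and 40 mm deep (floor 10 mm above the bench), one carrier standing in each. Origin: centre of its underside
- carrier_orange: specimen carrier with an ORANGE disc, 142 mm tall, 0.25 kg or so, the same both ways round; stands upright in either rack pocket, its origin 10 mm above the bench. Origin: centre of its underside; z up, x along its 56 mm width, y across its 12 mm thickness. Aluminium blade 56 x 12 mm up to 100 mm above the origin, its lowest 16 mm tapering to a 40 x 8 mm foot; above it the grip block
- orange_disc (a point): centre of the orange disc: 48 mm diameter, showing on both broad faces of the blade, 42 mm above the carrier's origin (it spans 18 to 66 mm above the foot)
- orange_grip (a point): middle of the orange carrier's grip block: 30 mm (carrier's x) by 20 mm (y) by 42 mm tall, 100 to 142 mm above the carrier's origin, an orange dot on its top; too thick to enter the slot
- carrier_blue: the same carrier with a BLUE disc and blue dot, in the rack's other pocket; leave it there
- wrench: bystander: steel wrench, 160 mm long, lying flat; origin: on the bench under it; leave it alone
- screwdriver: bystander: screwdriver, 170 mm long, lying flat; origin: on the bench under it; leave it alone
- spare_disc: bystander: loose orange disc, 60 mm across and 14 mm thick, lying flat on the bench (not in a carrier); origin: on the bench under it; leave it alone
- cup: bystander: small white cup, 70 mm across the rim, 60 mm tall; origin: on the bench under it; leave it alone
- can: bystander: blue-banded can, 60 mm across, 100 mm tall; origin: on the bench under it; leave it alone
Things that resemble listed ones, but are neither listed nor needed, are in the scene too. Of the things that look like the jar, the largest one is meant.

How it is judged:
By the outcome, as a careful person would: the job done as asked, in the order asked, and still so for the second after the job is handed in, while the arm keeps its last pose, push and grip.
It also fails if it takes over 70 s, if anything falls off the work surface, if the arm or the gripper's body presses on something with over 40 N, if the wrist force passes 120 N, or if a joint passes its speed limit or range.

ROBOT

A 6-joint arm with a two-finger parallel gripper is mounted at the origin on the work surface. World frame = base frame: x ahead of the robot, y to its left, z up, the work surface at z = 0. Lengths are in mm, angles in rad, forces in N, time in s.
With the tool pointing down it reaches from about 225 to 875 mm from the base axis. Payload 3.4 kg.
Tool frame: the origin (TCP) lies between the finger pads; the fingertips stand 22 mm ahead of it and the grasp point (between the pads) lies 3 mm ahead of it; z points along the fingers, y is the direction in which the jaws open and shut (so a half turn about z gives the same grasp; the last joint's range is limited). The gripper opens to 85 mm and grips with 20 to 120 N. Pads are 22 mm wide; open, the fingers measure 114 mm over their backs; the gripper's body (76 mm by 85 mm) begins 54 mm behind the grasp point. The pads swing forward as they close: fully open they stand 13 mm farther back than shut.
Start: joints at [-1.417, 0.276, 1.505, -0, 1.361, -0.121], TCP at [156.026, -553.458, 253.328] pointing down, gripper open.
Joint ranges: [-2.89, 2.89], [-0.75, 2.08], [0.22, 2.7], [-1.18, 4.32], [0.11, 2.71], [-2.7, 2.7]. Speed limits (rad/s): [2.57, 2.57, 3.14, 3.14, 3.14, 3.14].

INTERFACE

Orientations are given as [roll, pitch, yaw] about the fixed x, y, z axes, in that order (R = Rz(yaw) Ry(pitch) Rx(roll)).
In Python, from station import get_state, imaging, r gives the robot as it stands. The module is installed in compiled form; this text tells all that it offers.
- The arm moves only by the tool send_rows, never from a script. Its argument "motion" is text: rows parted by semicolons, each of 7 numbers parted by spaces: the opening, from 0 (shut) to 1 (fully open), then the shift along the tool's x, y, z in m, then the turn, a rotation vector about the tool's x, y, z in degrees. A call has 1 to 5 rows; each row shifts and turns the pose as measured when the row begins, along the tool's axes as they then stand; what a row does not reach is not made up. A row lasts 1/10 s, in which the tool goes at most 50 mm and 8.59 degrees, less where a joint would pass 70% of its speed; a pose out of reach is approached as far as the arm can. A call with a gripper value outside its range is refused whole. The fingers move at their own pace and stop on an object; the grip force is fixed at half the most. Time passes only in rows, so rows that do not move let the fingers close. It gives the time, the measured TCP pose, the force and the opening at its end, in the units of the state.
- get_state(): the state, without advancing time (a new reading comes with each control period).
- imaging.grab_frame(name): name is "side" or "top"; returns the picture (384x512x3 uint8, blue, green, red); there is no depth.
- imaging.camera_model(name): a dict with "fx", "fy", "cx", "cy" (pixels), "view" (4x4, takes a point from world to camera coordinates). Camera axes: x right, y down, z forward; pixel columns grow to the right and rows downward; lengths in mm; the calibration is good to about 2 mm. A picture is of the moment at which its call begins. camera_model takes no time and is no camera call.
- r.finish_job(): hands the job in, once; it reports no verdict.
The state is a dict: "t": time; "joints": joint angles; "dq": joint speeds; "effort": joint torques, N m; "position": TCP position; "ee_rot": TCP orientation; "contact_force": force on the tool from outside, world axes, zero at the start; "ft_torque": the same for the moment, N m; "gripper_width": finger opening in mm.
Only numpy, scipy, OpenCV 4.12 (cv2) and the standard library are available. Lean on these libraries where they do the work, as an engineer would, in place of code of your own. Each camera call takes 0.05 s, during which the arm holds its last target. There are 200 camera calls.

## Working session

There is one attempt and no reset: what is moved stays moved. The work goes in short steps, Python scripts to look and compute and a tool call to move; the robot and the scene stay as the last step left them, time stands still between calls to the robot, and variables do not carry over. Pictures are saved under pics/ and viewed, about 8 in all and at most 12, crops included, and the job is handed in when it is done.

Besides the shell and the picture viewer there is one more tool, called as a command line: name --argument value ..., lists and objects as JSON in quotes. send_rows: Moves the arm, as the interface text tells. Its arguments: {"type":"object","properties":{"motion":{"type":"string"}},"required":["motion"]}

```bash
mkdir -p pics; ls; python3 - <<'E'
from station import get_state, imaging, r
import cv2,numpy as np
for n in("top","side"):
    im=imaging.grab_frame(n); cv2.imwrite(f"pics/{n}0.png",im); print(n,imaging.camera_model(n))
    cv2.imwrite(f"pics/{n}0b.png",cv2.resize(im,(800,600),interpolation=cv2.INTER_CUBIC))
print(get_state())
E
```

```text
pics
top {'fx': 370.8401504599647, 'fy': 370.8401504599647, 'cx': 253.1606351863692, 'cy': 190.96338855922843, 'view': array([[ 8.91773832e-03, -9.99483012e-01,  3.08898500e-02,
        -2.30554392e+01],
       [-9.87615612e-01, -1.36423943e-02, -1.56298711e-01,
         5.75383078e+02],
       [ 1.56639318e-01, -2.91134671e-02, -9.87226686e-01,
         1.22034064e+03],
       [ 0.00000000e+00,  0.00000000e+00,  0.00000000e+00,
         1.00000000e+00]])}
side {'fx': 410.8546294961215, 'fy': 410.8546294961215, 'cx': 254.9686468271564, 'cy': 190.90968338773533, 'view': array([[-9.75022252e-01, -2.22075977e-01, -3.72410005e-03,
         5.86248530e+02],
       [-1.58367403e-01,  7.06871075e-01, -6.89385994e-01,
         1.72204303e+02],
       [ 1.55728526e-01, -6.71576908e-01, -7.24384623e-01,
         1.13737896e+03],
       [ 0.00000000e+00,  0.00000000e+00,  0.00000000e+00,
         1.00000000e+00]])}
{'t': 0.1, 'joints': array([-1.41701400e+00,  2.76539653e-01,  1.50599707e+00,  1.42988422e-05,
        1.36072581e+00, -1.21014929e-01]), 'dq': array([-0.00070334, -0.00072785, -0.00486012,  0.00025242, -0.00237312,
        0.00053172]), 'effort': array([ 9.34191157e-04, -4.17699766e+01, -2.46404171e+01, -2.51892234e-04,
        5.75427388e-03, -1.68901416e-06]), 'position': array([ 155.95105374, -552.99360844,  252.52546267]), 'ee_rot': array([-3.13993668e+00, -2.15464023e-04,  2.74794083e-01]), 'contact_force': array([-0.17831099, -0.88702563,  1.11639874]), 'ft_torque': array([-0.05339093, -0.00765736, -0.00548649]), 'gripper_width': 85.15279417499782}
```

View pics/top0b.png

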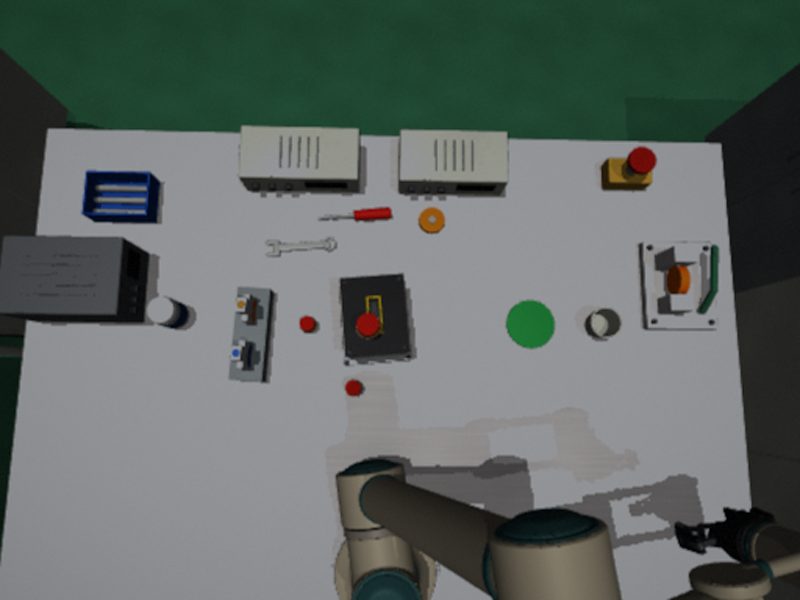

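View pics/side0b.png

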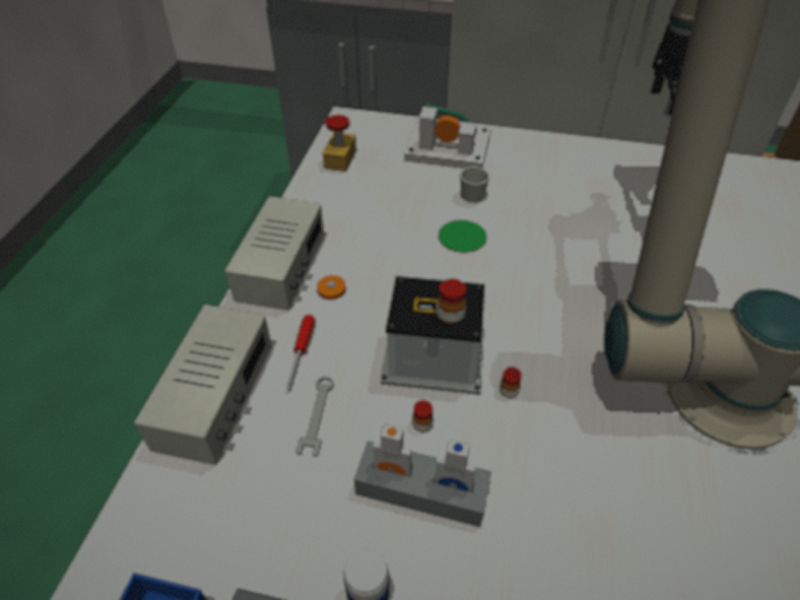

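The pictures (800x600) show the cover at top (375,318) with the jar cap at (368,325) over a yellow slot running along world x. The mat is at (530,323). The rack is at (252,335), with the orange dot at (240,304) and the blue at (236,352). The two small red-capped jars beside the guard are decoys.

```bash
cat > h.py <<'E'
import cv2,numpy as np
from station import get_state, imaging, r
C={n:imaging.camera_model(n) for n in("top","side")}
def ray(n,p):
    c=C[n];R=c["view"][:3,:3];t=c["view"][:3,3]
    return -R.T@t, R.T@np.array([(p[0]-c["cx"])/c["fx"],(p[1]-c["cy"])/c["fy"],1.])
def onz(n,p,z):
    o,d=ray(n,p); return o+d*(z-o[2])/d[2]
def tri(a,b):
    o1,d1=ray("top",a);o2,d2=ray("side",b)
    s=np.linalg.lstsq(np.c_[d1,-d2],o2-o1,rcond=None)[0]
    p,q=o1+s[0]*d1,o2+s[1]*d2
    return (p+q)/2,np.linalg.norm(p-q)
def proj(n,P):
    c=C[n];v=c["view"]@np.r_[P,1.];return np.array([c["fx"]*v[0]/v[2]+c["cx"],c["fy"]*v[1]/v[2]+c["cy"]])
def blobs(im,h0,h1,s0,v0,box,amin=3,s1=255,v1=255):
    x0,y0,x1,y1=box
    m=cv2.inRange(cv2.cvtColor(im,cv2.COLOR_BGR2HSV),(h0,s0,v0),(h1,s1,v1));k=np.zeros_like(m);k[y0:y1,x0:x1]=m[y0:y1,x0:x1]
    n,l,st,ce=cv2.connectedComponentsWithStats(k)
    return [(ce[i].round(2),st[i].tolist(),l==i) for i in range(1,n) if st[i][4]>=amin]
E
python3 - <<'E'
from h import *
np.set_printoptions(precision=1,suppress=True)
T=cv2.imread("pics/top0.png");S=cv2.imread("pics/side0.png")
def show(t,im,*a,z=None,n=None,**k):
    for c,st,m in blobs(im,*a,**k): print(t,c,st, onz(n,c,z) if z is not None else "")
show("mat T",T,45,75,150,60,(300,170,370,240),z=4,n="top",amin=50)
show("mat S",S,45,75,150,60,(260,120,330,180),z=4,n="side",amin=50)
show("cap T",T,0,8,150,60,(215,190,250,225),z=204,n="top",amin=20)
show("cap S",S,0,8,150,60,(270,175,305,215),n="side",z=204,amin=20)
show("yel T",T,20,34,120,60,(215,180,250,225),n="top",z=140)
show("yel S",S,20,34,120,60,(255,180,300,215),n="side",z=140)
show("or T",T,5,20,130,80,(140,175,180,215),n="top",z=152)
show("or S",S,5,20,130,80,(230,260,270,310),n="side",z=152)
show("bl T",T,100,125,130,80,(140,205,180,245),n="top",z=152)
show("bl S",S,100,125,130,80,(275,275,310,320),n="side",z=152)
# cover
for n,im,box,z in(("top",T,(205,160,275,240),140),("side",S,(235,165,320,250),140)):
    b=max(blobs(im,0,180,0,0,box,v1=50),key=lambda b:b[1][4])
    c=max(cv2.findContours(b[2].astype(np.uint8),0,2)[0],key=cv2.contourArea)
    q=np.array([onz(n,p[0],z)[:2] for p in cv2.convexHull(c)],np.float32)
    print("cover",n,b[1],cv2.minAreaRect(q))
# rack
for n,im,box in(("top",T,(140,178,178,250)),):
    b=max(blobs(im,0,180,0,60,box,v1=135),key=lambda b:b[1][4])
    c=max(cv2.findContours(b[2].astype(np.uint8),0,2)[0],key=cv2.contourArea)
    q=np.array([onz(n,p[0],50)[:2] for p in cv2.convexHull(c)],np.float32)
    print("rack",b[1],cv2.minAreaRect(q))
w=np.vstack([cv2.resize(T[170:250,140:290],None,fx=5,fy=5,interpolation=2)[:, :750]])
cv2.imwrite("pics/c1.png",w)
E
```

```text
mat T [339. 207.] [325, 193, 29, 29, 687] [ 529.  -321.3    4. ]
mat S [295.6 150.7] [282, 142, 28, 19, 414] [ 528.8 -319.3    4. ]
cap T [234.9 207.2] [228, 200, 15, 15, 180] [501.2  41.8 204. ]
cap S [289.2 185.6] [281, 179, 18, 15, 195] [501.   48.8 204. ]
yel T [239.8 195.8] [234, 189, 11, 21, 79] [544.6  28.  140. ]
yel T [243.8 211.8] [243, 211, 3, 2, 4] [494.4  15.1 140. ]
yel S [270.5 194.3] [264, 190, 16, 10, 87] [551.3  29.5 140. ]
or T [153.5 194.5] [152, 193, 4, 4, 12] [543.4 294.8 152. ]
or S [250.3 275.7] [248, 274, 5, 4, 15] [544.4 293.8 152. ]
or S [250.2 298.9] [242, 296, 18, 8, 73] [531.5 349.1 152. ]
bl T [150.5 225.5] [149, 224, 4, 4, 12] [447.7 299.1 152. ]
bl S [292.8 286. ] [291, 285, 4, 3, 10] [448.  298.5 152. ]
cover top [218, 176, 45, 53, 1707] ((525.4747314453125, 28.331405639648438), (160.67759704589844, 128.5459747314453), 5.374361991882324)
cover side [248, 178, 61, 41, 1507] ((527.17041015625, 34.7049674987793), (153.9693603515625, 131.62745666503906), 5.339842319488525)
rack [146, 183, 32, 63, 1065] ((494.1402893066406, 288.15643310546875), (88.52762603759766, 205.35003662109375), 87.35488891601562)
```

View pics/c1.png

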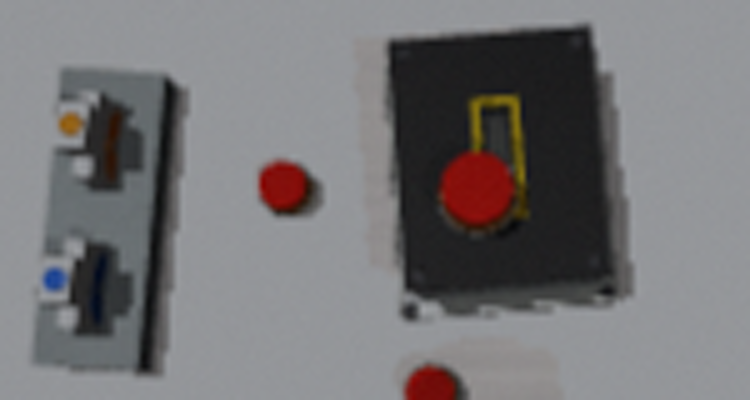

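```bash
cat >> h.py <<'E'
from scipy.spatial.transform import Rotation as Ro
def to(x,y,z,yaw):
    s=get_state();R=Ro.from_euler("xyz",s["ee_rot"]);G=Ro.from_euler("xyz",[np.pi,0,np.radians(yaw)])
    d=np.array([x,y,z])-s["position"]
    print("t",round(s["t"],2),"pos",s["position"].round(1),"rpy",np.degrees(s["ee_rot"]).round(2),"F",s["contact_force"].round(1),"M",s["ft_torque"].round(2),"w",round(s["gripper_width"],1))
    print("tool shift",R.inv().apply(d).round(1),"after turn",G.inv().apply(d).round(1),"turn",np.degrees((R.inv()*G).as_rotvec()).round(2))
E
```

send_rows --motion "1 0 0 -0.025 0 0 5.15; 1 0 0 -0.025 0 0 5.15; 1 0.028 -0.04 0 0 0 0; 1 0.028 -0.04 0 0 0 0; 1 0.028 -0.04 0 0 0 0"

```text
t: 0.6
position: [228.4, -427.8, 300.5]
ee_rot: [-3.136, 0.001, 0.079]
contact_force: [0.8, 0.6, 0.4]
gripper_width: 85.2
```

send_rows --motion "1 0.028 -0.04 0 0 0 0; 1 0.028 -0.04 0 0 0 0; 1 0.028 -0.04 0 0 0 0; 1 0.028 -0.04 0 0 0 0; 1 0.028 -0.04 0 0 0 0"

```text
t: 1.1
position: [353.4, -210.4, 300.4]
ee_rot: [-3.133, 0.001, 0.074]
contact_force: [0.3, -0.8, -0.6]
gripper_width: 85.4
```

```bash
python3 -c "
from h import *
to(500,43,290,5.4)"
```

```text
t 1.1 pos [ 353.4 -210.4  300.4] rpy [-1.7953e+02  4.0000e-02  4.2500e+00] F [ 0.3 -0.8 -0.6] M [-0.08 -0.03 -0.01] w 85.4
tool shift [ 165.  -241.7   12.3] after turn [ 169.8 -238.5   10.4] turn [-0.47  0.03 -1.15]
```

send_rows --motion "1 0.028 -0.04 0 0 0 -1.1; 1 0.028 -0.04 0 0 0 0; 1 0.028 -0.04 0 0 0 0; 1 0.028 -0.04 0 0 0 0; 1 0.028 -0.04 0 0 0 0"

```text
t: 1.6
position: [474.9, 8.1, 301.4]
ee_rot: [-3.135, 0.0, 0.094]
contact_force: [-0.1, -0.1, -0.1]
gripper_width: 85.3
```

```bash
python3 -c "
from h import *
to(500,43,270,5.4)"
```

```text
t 1.6 pos [474.9   8.1 301.4] rpy [-1.7959e+02  2.0000e-02  5.3800e+00] F [-0.1 -0.1 -0.1] M [-0.   -0.06  0.01] w 85.3
tool shift [ 28.2 -32.1  31.6] after turn [ 28.2 -32.4  31.4] turn [-0.41  0.02 -0.02]
```

send_rows --motion "1 0.028 -0.032 0 -0.4 0 0; 1 0 0 0.03 0 0 0; 1 0 0 0 0 0 0"

```text
t: 1.9
position: [502.5, 50.9, 269.8]
ee_rot: [-3.139, -0.0, 0.103]
contact_force: [-0.4, -0.3, -0.4]
gripper_width: 85.4
```

```bash
python3 -c "
from h import *
to(500,43,166,5.4)
T=imaging.grab_frame('top');S=imaging.grab_frame('side')
cv2.imwrite('pics/c2.png',cv2.resize(np.hstack([T[150:250,180:280],S[130:230,240:340]]),(800,400),interpolation=2))"
```

```text
t 1.9 pos [502.5  50.9 269.8] rpy [-1.7987e+02 -1.0000e-02  5.9300e+00] F [-0.4 -0.3 -0.4] M [-0.03  0.02  0.03] w 85.4
tool shift [ -3.3   7.8 103.8] after turn [ -3.2   7.6 103.8] turn [-0.13 -0.01  0.53]
```

View pics/c2.png

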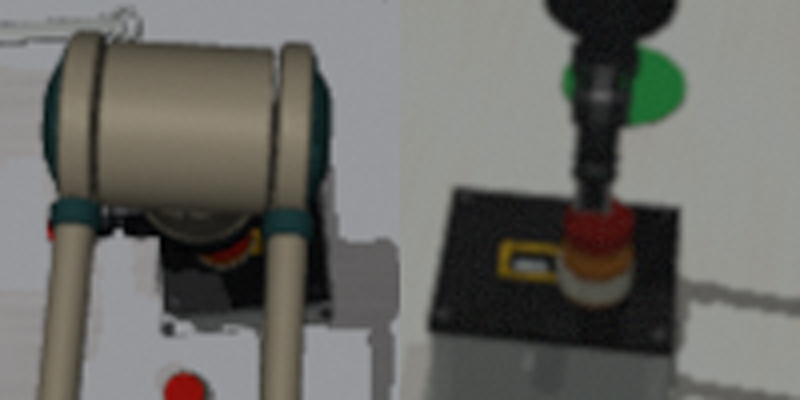

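The side view shows the fingers straddling the jar cap, with the nearer finger at about (600,190) and the jar at (597,260). I'll correct 8 mm sideways and descend.

send_rows --motion "1 -0.003 0.0075 0 0 0 0.5; 1 0 0 0.03 0 0 0; 1 0 0 0.03 0 0 0; 1 0 0 0.02 0 0 0; 1 0 0 0 0 0 0"

```text
t: 2.5
position: [506.3, 34.3, 199.8]
ee_rot: [3.138, -0.023, 0.082]
contact_force: [0.7, 0.1, -0.3]
gripper_width: 85.3
```

```bash
python3 -c "
from h import *
to(500,43,166,5.4)"
```

```text
t 2.5 pos [506.3  34.3 199.8] rpy [179.8   -1.33   4.72] F [ 0.7  0.1 -0.3] M [ 0.04 -0.01 -0.02] w 85.3
tool shift [-6.4 -9.3 33.6] after turn [-5.5 -9.2 33.8] turn [ 0.21 -1.33 -0.68]
```

send_rows --motion "1 0 0 0 0 -1.3 0; 1 0 0 0 0 0 0"

```text
t: 2.7
position: [507.4, 32.1, 202.9]
ee_rot: [3.137, -0.003, 0.079]
contact_force: [0.7, 0.2, 0.6]
gripper_width: 85.3
```

```bash
python3 -c "
from h import *
to(500,43,166,5.4)"
```

```text
t 2.7 pos [507.4  32.1 202.9] rpy [179.73  -0.18   4.52] F [0.7 0.2 0.6] M [ 0.03  0.01 -0.02] w 85.3
tool shift [ -6.6 -11.6  36.8] after turn [ -6.3 -11.5  36.9] turn [ 0.27 -0.18 -0.88]
```

send_rows --motion "1 -0.006 -0.01 0 0 0 -0.8; 1 0 0 0 0 0 0; 1 0 0 0 0 0 0"

```text
t: 3.0
position: [501.9, 42.0, 206.1]
ee_rot: [3.136, -0.009, 0.093]
contact_force: [-0.0, -0.2, -0.6]
gripper_width: 85.1
```

```bash
python3 -c "
from h import *
to(500,43,166,5.4)"
```

```text
t 3.0 pos [501.9  42.  206.1] rpy [179.69  -0.5    5.34] F [-0.  -0.2 -0.6] M [-0.03  0.03 -0.02] w 85.1
tool shift [-2.2 -1.4 40. ] after turn [-1.8 -1.2 40.1] turn [ 0.31 -0.5  -0.06]
```

send_rows --motion "1 -0.002 -0.001 0.018 0 0 0; 1 0 0 0.012 0 -0.5 0; 1 0 0 0.004 0 0 0; 1 0 0 0.001 0 0 0"

```text
t: 3.4
position: [501.2, 43.3, 171.6]
ee_rot: [3.135, -0.004, 0.095]
contact_force: [0.1, 0.2, 0.2]
gripper_width: 84.8
```

```bash
python3 -c "
from h import *
to(500,43,166,5.4)"
```

```text
t 3.4 pos [501.2  43.3 171.6] rpy [179.65  -0.21   5.44] F [0.1 0.2 0.2] M [-0.01 -0.01  0.01] w 84.8
tool shift [-1.2  0.2  5.6] after turn [-1.2  0.2  5.6] turn [ 0.35 -0.21  0.04]
```

send_rows --motion "1 -0.001 0 0.003 0.3 -0.2 0; 0.62 0 0 0.001 0 0 0; 0.4 0 0 0.001 0 0 0; 0.3 0 0 0.0005 0 0 0; 0.3 0 0 0 0 0 0"

```text
t: 3.9
position: [501.3, 42.9, 167.1]
ee_rot: [3.14, -0.002, 0.095]
contact_force: [0.4, -0.4, -1.6]
gripper_width: 46.4
```

```bash
python3 -c "
from h import *
to(500,43,166,5.4)"
```

```text
t 3.9 pos [501.3  42.9 167.1] rpy [ 1.7993e+02 -1.1000e-01  5.4400e+00] F [ 0.4 -0.4 -1.6] M [0.09 0.03 0.01] w 46.4
tool shift [-1.2 -0.3  1.1] after turn [-1.2 -0.3  1.1] turn [ 0.07 -0.11  0.04]
```

send_rows --motion "0 0 0 0 0 0 0; 0 0 0 -0.005 0 0 0; 0 0 0 -0.015 0 0 0; 0 0 0 -0.02 0 0 0; 0 0 0 -0.01 0 0 0"

```text
t: 4.4
position: [498.8, 43.0, 216.3]
ee_rot: [-3.142, 0.006, 0.095]
contact_force: [0.8, -0.3, -1.0]
gripper_width: 46.3
```

```bash
python3 -c "
from h import *
to(527,-320,230,5.4)
S=imaging.grab_frame('side')
cv2.imwrite('pics/c3.png',cv2.resize(S[130:230,220:340],(720,600),interpolation=2))"
```

```text
t 4.4 pos [498.8  43.  216.3] rpy [-180.      0.33    5.44] F [ 0.8 -0.3 -1. ] M [ 0.01 -0.02  0.02] w 46.3
tool shift [ -6.4 364.1 -13.7] after turn [ -6.1 364.1 -13.7] turn [-0.    0.33  0.04]
```

View pics/c3.png

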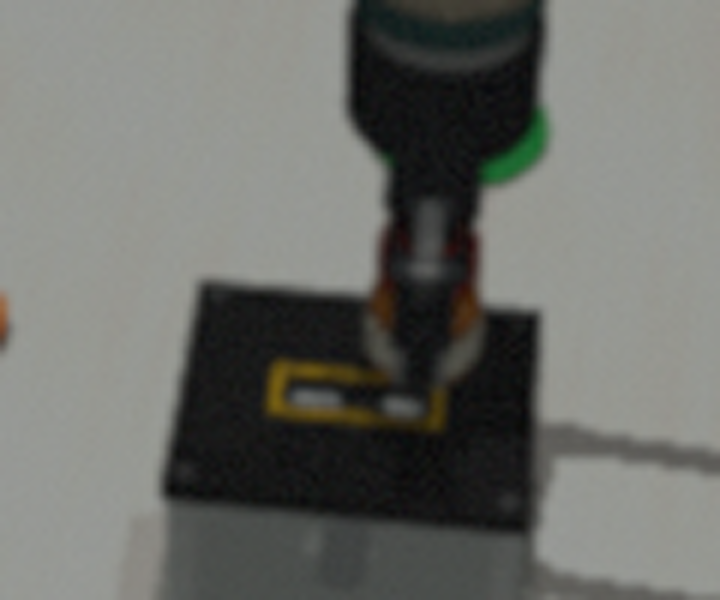

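The side crop shows the jar held upright at (425,310), lifted clear, with the whole slot frame visible at (355,397).

send_rows --motion "0 0 0.02 0 0 0 0; 0 0 0.035 0 0 0 0; 0 0 0.035 0 0 0 0; 0 0 0.035 0 0 0 0; 0 0 0.035 0 0 0 0"

```text
t: 4.95
position: [514.0, -116.0, 215.9]
ee_rot: [-3.138, 0.004, 0.103]
contact_force: [1.6, -0.1, -2.0]
gripper_width: 46.2
```

send_rows --motion "0 0 0.035 0 0 0 0; 0 0 0.035 0 0 0 0; 0 0 0.035 0 0 0 0; 0 0 0.02 0 0 0 0; 0 0 0.01 0 0 0 0"

```text
t: 5.45
position: [526.6, -258.8, 211.4]
ee_rot: [-3.136, 0.008, 0.1]
contact_force: [0.8, 0.1, -2.1]
gripper_width: 46.5
```

```bash
python3 -c "
from h import *
to(527,-320,33,5.4)"
```

```text
t 5.45 pos [ 526.6 -258.8  211.4] rpy [-179.7     0.46    5.71] F [ 0.8  0.1 -2.1] M [ 0.08  0.04 -0.05] w 46.5
tool shift [ -4.2  61.9 178.1] after turn [ -5.3  61.  178.4] turn [-0.3   0.47  0.31]
```

send_rows --motion "0 -0.004 0.03 0.01 0 0 0; 0 0 0.025 0.03 0 0 0; 0 0 0.004 0.03 0 0 0; 0 0 0 0.03 0 0 0; 0 0 0 0.025 -0.3 0.4 0"

```text
t: 5.95
position: [530.6, -320.9, 84.7]
ee_rot: [3.137, -0.007, 0.099]
contact_force: [-0.6, 0.3, -2.4]
gripper_width: 46.4
```

```bash
python3 -c "
from h import *
to(527,-320,33,5.4)"
```

```text
t 5.95 pos [ 530.6 -320.9   84.7] rpy [179.74  -0.38   5.66] F [-0.6  0.3 -2.4] M [ 0.06 -0.02  0.03] w 46.4
tool shift [-3.8 -1.5 51.7] after turn [-3.5 -1.2 51.7] turn [ 0.26 -0.38  0.26]
```

send_rows --motion "0 -0.003 0 0.02 0 0 0; 0 0 0 0.012 0 0 0; 0 0 0 0.006 0.2 -0.3 0; 0 0 0 0.003 0 0 0; 0 0 0 0.001 0 0 0"

```text
t: 6.45
position: [526.0, -316.9, 36.7]
ee_rot: [-3.135, 0.005, 0.1]
contact_force: [0.0, 0.2, -2.7]
gripper_width: 45.8
```

```bash
python3 -c "
from h import *
to(527,-320,32,5.4)"
```

```text
t 6.45 pos [ 526.  -316.9   36.7] rpy [-179.61    0.29    5.75] F [ 0.   0.2 -2.7] M [-0.04 -0.03  0.04] w 45.8
tool shift [0.7 3.2 4.7] after turn [0.7 3.2 4.7] turn [-0.39  0.29  0.35]
```

send_rows --motion "0 0 0 0.003 -0.3 0.3 0; 0 0 0 0.002 0 0 0; 0 0 0 0.002 0 0 0"

```text
t: 6.75
position: [527.9, -317.9, 31.9]
ee_rot: [3.139, -0.005, 0.101]
contact_force: [0.0, -1.1, -2.7]
gripper_width: 46.3
```

send_rows --motion "0 0 0 0.002 0 0 0; 0 0 0 0.001 0 0 0"

```text
t: 6.95
position: [528.1, -318.0, 31.1]
ee_rot: [3.138, -0.006, 0.101]
contact_force: [-1.5, 0.9, 3.4]
gripper_width: 46.5
```

send_rows --motion "0.62 0 0 0 0 0 0; 0.8 0 0 0 0 0 0; 1 0 0 0 0 0 0; 1 0 0 0 0 0 0; 1 0 0 0 0 0 0"

```text
t: 7.45
position: [529.5, -319.3, 32.3]
ee_rot: [3.135, -0.009, 0.1]
contact_force: [-0.3, 0.1, -0.3]
gripper_width: 85.4
```

send_rows --motion "1 0 0 -0.02 0 0 0; 1 0 0 -0.03 0 0 0; 1 0 0 -0.05 0 0 0; 1 0 0 -0.05 0 0 0; 1 0 0 -0.05 0 0 0"

```text
t: 7.95
position: [523.8, -315.5, 228.0]
ee_rot: [-3.133, 0.007, 0.1]
contact_force: [0.6, -0.8, -0.6]
gripper_width: 85.2
```

```bash
python3 -c "
from h import *
to(543.5,295,290,-2.6)"
```

```text
t 7.95 pos [ 523.8 -315.5  228. ] rpy [-179.53    0.38    5.74] F [ 0.6 -0.8 -0.6] M [-0.03 -0.03 -0.03] w 85.2
tool shift [  80.2 -606.   -57.6] after turn [  -8.1 -610.7  -62. ] turn [-0.44  0.42  8.34]
```

send_rows --motion "1 0 -0.01 -0.03 0 0 4.2; 1 0 -0.03 -0.02 0 0 4.2; 1 0 -0.048 0 0 0 0; 1 0 -0.048 0 0 0 0; 1 0 -0.048 0 0 0 0"

```text
t: 8.45
position: [534.5, -136.1, 290.0]
ee_rot: [3.135, -0.012, -0.064]
contact_force: [1.4, 1.3, 0.1]
gripper_width: 85.3
```

```bash
python3 - <<'E'
from h import *
np.set_printoptions(precision=1,suppress=True)
to(543.5,295,270,-2.6)
T=imaging.grab_frame('top');S=imaging.grab_frame('side')
for n,im,box,z in(("top",T,(215,175,260,225),140),("side",S,(255,175,305,215),140)):
    ps=[]
    for c,st,m in blobs(im,20,36,90,50,box): print(c,st); ps.append(np.argwhere(m)[:,::-1])
    ps=np.vstack(ps); q=np.array([onz(n,p,z)[:2] for p in ps],np.float32); print(n,len(ps),"mean",q.mean(0),cv2.minAreaRect(q))
for n,im,box in(("top",T,(315,180,380,230)),("side",S,(270,110,340,180))):
    for c,st,m in blobs(im,0,8,150,60,box,amin=15): print("cap",n,c,st,onz(n,c,66))
cv2.imwrite('pics/c4.png',cv2.resize(np.hstack([T[150:250,200:300],S[150:250,230:330]]),(800,400),interpolation=2))
cv2.imwrite('pics/c4m.png',cv2.resize(np.hstack([T[150:250,290:390],S[90:190,240:340]]),(800,400),interpolation=2))
E
python3 -c "
import cv2,numpy as np
cv2.imwrite('pics/c4x.png',np.vstack([cv2.imread('pics/c4.png')[:300],cv2.imread('pics/c4m.png')[:300]]))"
```

```text
t 8.45 pos [ 534.5 -136.1  290. ] rpy [179.6  -0.7  -3.6] F [1.4 1.3 0.1] M [-0.  -0.1 -0. ] w 85.3
tool shift [ -18.6 -430.9   17. ] after turn [ -10.5 -431.1   20. ] turn [ 0.4 -0.7 -1. ]
[239.  201.1] [233, 189, 13, 26, 164]
top 164 mean [527.9  30.4] ((527.6728515625, 29.986730575561523), (79.57235717773438, 33.51372528076172), 5.33613395690918)
[279.4 195.5] [264, 190, 31, 12, 214]
side 214 mean [527.2  28.3] ((528.352294921875, 28.704845428466797), (81.36489868164062, 37.27964782714844), 6.534460067749023)
cap side [296.6 138.4] [292, 134, 10, 10, 82] [ 528.2 -310.5   66. ]
```

View pics/c4x.png

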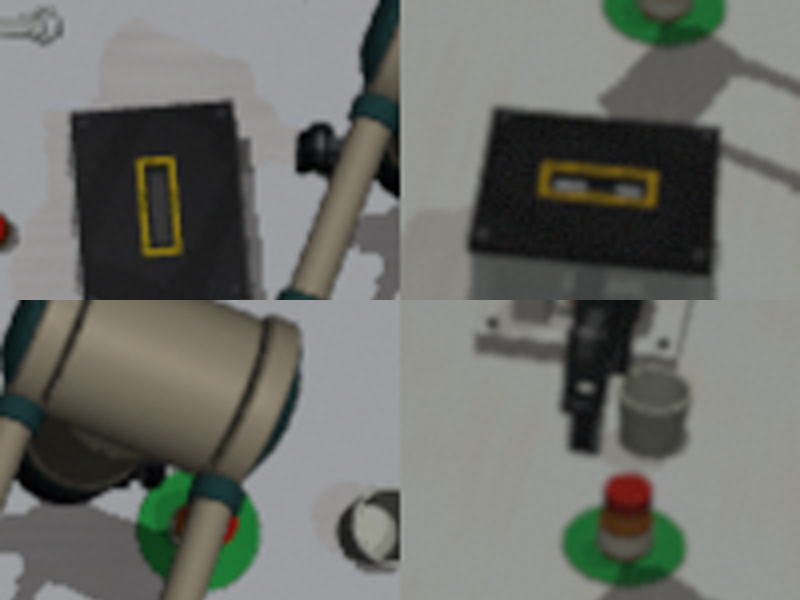

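The jar stands upright and wholly inside the mat, at (627,520) in the lower right panel. The slot frame centre reads (527.9,30.4) from the top view and (527.2,28.3) from the side view, which agree within the calibration. Next is the rack.

send_rows --motion "1 -0.002 -0.045 0 0.4 -0.7 -0.5; 1 -0.002 -0.045 0 0 0 0; 1 -0.002 -0.045 0 0 0 0; 1 -0.002 -0.045 0 0 0 0; 1 -0.002 -0.045 0 0 0 0"

```text
t: 9.05
position: [536.6, 93.6, 289.4]
ee_rot: [3.141, -0.0, -0.055]
contact_force: [-0.4, 0.1, -0.8]
gripper_width: 85.2
```

send_rows --motion "1 0 -0.045 0 0 0 0; 1 0 -0.045 0 0 0 0; 1 0 -0.04 0 0 0 0; 1 0 -0.02 0 0 0 0; 1 0 -0.005 0 0 0 0"

```text
t: 9.55
position: [545.3, 257.5, 288.1]
ee_rot: [3.141, -0.001, -0.05]
contact_force: [0.0, -0.4, -1.0]
gripper_width: 85.7
```

```bash
python3 -c "
from h import *
to(543.5,294.5,200,-2.6)"
```

```text
t 9.55 pos [545.3 257.5 288.1] rpy [ 1.7998e+02 -6.0000e-02 -2.8700e+00] F [ 0.  -0.4 -1. ] M [-0.02 -0.02  0.04] w 85.7
tool shift [ -3.8 -36.9  88.1] after turn [ -3.5 -36.9  88.1] turn [ 0.02 -0.06 -0.27]
```

send_rows --motion "1 -0.003 -0.025 0.01 0 0 -0.2; 1 0 -0.01 0.03 0 0 0; 1 0 0 0.025 0 0 0; 1 0 0 0.005 0 0 0; 1 0 0 0 0 0 0"

```text
t: 10.05
position: [546.7, 289.2, 216.6]
ee_rot: [3.138, -0.004, -0.048]
contact_force: [-0.2, -0.7, -0.0]
gripper_width: 85.6
```

```bash
python3 -c "
from h import *
to(543.9,294.3,138,-2.6)"
```

```text
t 10.05 pos [546.7 289.2 216.6] rpy [179.79  -0.23  -2.77] F [-0.2 -0.7 -0. ] M [-0.01 -0.01  0.02] w 85.6
tool shift [-3.3 -5.2 78.6] after turn [-3.  -5.  78.6] turn [ 0.21 -0.23 -0.17]
```

send_rows --motion "1 -0.003 -0.005 0.005 0 0 -0.2; 1 0 0 0.025 0 0 0; 1 0 0 0.02 0.2 -0.2 0; 1 0 0 0.008 0 0 0; 1 0 0 0.002 0 0 0"

```text
t: 10.55
position: [548.4, 293.6, 161.4]
ee_rot: [-3.137, -0.012, -0.048]
contact_force: [-0.4, -0.1, -0.5]
gripper_width: 85.3
```

```bash
python3 -c "
from h import *
to(543.9,294.3,138,-2.6)"
```

```text
t 10.55 pos [548.4 293.6 161.4] rpy [-179.74   -0.67   -2.76] F [-0.4 -0.1 -0.5] M [ 0.02  0.01 -0.04] w 85.3
tool shift [-4.8 -0.4 23.4] after turn [-4.5 -0.5 23.4] turn [-0.26 -0.67 -0.15]
```

send_rows --motion "1 -0.004 0 0.012 0 -0.7 -0.2; 1 0 0 0.006 0 0 0; 1 0 0 0.002 0 0 0; 1 0 0 0.001 0 0 0"

```text
t: 10.95
position: [545.7, 294.4, 141.6]
ee_rot: [-3.135, -0.003, -0.044]
contact_force: [0.3, 0.0, -0.4]
gripper_width: 85.2
```

```bash
python3 -c "
from h import *
to(543.9,294.3,138,-2.6)"
```

```text
t 10.95 pos [545.7 294.4 141.6] rpy [-1.7963e+02 -1.7000e-01 -2.5400e+00] F [ 0.3  0.  -0.4] M [ 0.    0.   -0.03] w 85.2
tool shift [-1.8  0.2  3.6] after turn [-1.8  0.2  3.6] turn [-0.37 -0.17  0.06]
```

send_rows --motion "1 -0.002 0 0.004 -0.4 -0.2 0; 1 0 0 0 0 0 0; 0.6 0 0 0.001 0 0 0; 0.35 0 0 0.001 0 0 0; 0.28 0 0 0.001 0 0 0"

```text
t: 11.45
position: [544.1, 295.0, 135.0]
ee_rot: [3.141, -0.001, -0.044]
contact_force: [-0.7, 0.1, -0.6]
gripper_width: 43.7
```

```bash
python3 -c "
from h import *
to(543.9,294.3,138,-2.6)"
```

```text
t 11.45 pos [544.1 295.  135. ] rpy [ 1.7998e+02 -6.0000e-02 -2.5200e+00] F [-0.7  0.1 -0.6] M [-0.01 -0.02 -0.03] w 43.7
tool shift [-0.2  0.7 -3. ] after turn [-0.2  0.7 -3. ] turn [ 0.02 -0.06  0.08]
```

send_rows --motion "0.25 0 0 -0.002 0 0 0; 0.1 0 0 0 0 0 0; 0 0 0 0 0 0 0; 0 0 0 0 0 0 0; 0 0 0 0 0 0 0"

```text
t: 11.95
position: [544.4, 295.0, 137.4]
ee_rot: [3.142, -0.002, -0.044]
contact_force: [-0.1, -0.2, 0.2]
gripper_width: 19.2
```

```bash
python3 -c "
from h import *
to(543.9,294.3,138,-2.6)"
```

```text
t 11.95 pos [544.4 295.  137.4] rpy [ 1.80e+02 -9.00e-02 -2.53e+00] F [-0.1 -0.2  0.2] M [0.03 0.02 0.01] w 19.2
tool shift [-0.5  0.7 -0.6] after turn [-0.5  0.7 -0.6] turn [ 0.   -0.09  0.07]
```

send_rows --motion "0 0 0 -0.004 0 0 0; 0 0 0 -0.01 0 0 0; 0 0 0 -0.012 0 0 0; 0 0 0 -0.012 0 0 0; 0 0 0 -0.012 0 0 0"

```text
t: 12.45
position: [542.5, 294.1, 188.0]
ee_rot: [3.138, 0.005, -0.044]
contact_force: [-0.4, 0.1, -3.1]
gripper_width: 19.5
```

send_rows --motion "0 0 0 -0.025 0 0 0; 0 0 0 -0.03 0 0 0; 0 0 0 -0.03 0 0 0; 0 0 0 -0.015 0 0 0; 0 0 0 0 0 0 0"

```text
t: 12.95
position: [542.9, 294.7, 298.9]
ee_rot: [3.141, -0.001, -0.044]
contact_force: [0.5, 0.3, -3.2]
gripper_width: 19.3
```

```bash
python3 -c "
from h import *
to(527.7,29.4,300,5.5)"
```

```text
t 12.95 pos [542.9 294.7 298.9] rpy [ 1.7999e+02 -5.0000e-02 -2.5300e+00] F [ 0.5  0.3 -3.2] M [ 0.   -0.01 -0.04] w 19.3
tool shift [ -3.5 265.7  -1.1] after turn [-40.5 262.6  -1.1] turn [ 0.01 -0.05 -8.03]
```

send_rows --motion "0 0 0 0 0 0 -4; 0 -0.003 0.02 0 0 0 -4; 0 -0.006 0.038 0 0 0 0; 0 -0.006 0.038 0 0 0 0; 0 -0.006 0.038 0 0 0 0"

```text
t: 13.45
position: [532.3, 160.7, 297.1]
ee_rot: [-3.138, 0.001, 0.11]
contact_force: [-0.1, -0.1, -3.2]
gripper_width: 19.3
```

send_rows --motion "0 -0.006 0.038 0 0 0 0; 0 -0.005 0.03 0 0 0 0; 0 -0.003 0.018 0 0 0 0; 0 0 0.005 0 0 0 0; 0 0 0 0 0 0 0"

```text
t: 13.95
position: [524.2, 60.7, 294.2]
ee_rot: [-3.14, 0.007, 0.105]
contact_force: [0.8, 0.7, -3.4]
gripper_width: 18.9
```

```bash
python3 -c "
from h import *
to(527.7,29.4,295,5.5)"
```

```text
t 13.95 pos [524.2  60.7 294.2] rpy [-179.9     0.42    5.99] F [ 0.8  0.7 -3.4] M [ 0.07 -0.05 -0.02] w 18.9
tool shift [ 0.2 31.4 -0.8] after turn [ 0.4 31.4 -0.8] turn [-0.09  0.42  0.49]
```

send_rows --motion "0 0 0.018 0 0 0.4 0.5; 0 0 0.01 0 0 0 0; 0 0 0.002 0 0 0 0; 0 0 0 0 0 0 0"

```text
t: 14.35
position: [527.3, 34.4, 293.3]
ee_rot: [-3.135, 0.001, 0.099]
contact_force: [0.2, 0.5, -3.2]
gripper_width: 19.0
```

```bash
python3 - <<'E'
from h import *
to(527.7,29.4,280,5.5)
S=imaging.grab_frame('side'); T=imaging.grab_frame('top')
for c,st,m in blobs(S,3,16,130,60,(230,100,330,220),amin=15):
    print("disc S",c,st)
p=get_state()["position"]; 
y=np.radians(5.5); P=p+np.array([-6*np.sin(y),6*np.cos(y),-127.4+42]); print("expect disc face",P,proj("side",P),"slot proj",proj("side",[527.7,29.4,140]),proj("top",[527.7,29.4,140]))
cv2.imwrite('pics/c5.png',cv2.resize(np.hstack([T[150:250,190:290],S[120:220,230:330]]),(800,400),interpolation=2))
E
```

```text
t 14.35 pos [527.3  34.4 293.3] rpy [-1.7963e+02  8.0000e-02  5.6800e+00] F [ 0.2  0.5 -3.2] M [-0.02 -0.   -0.01] w 19.0
tool shift [-0.   5.1 13.3] after turn [-0.   5.  13.3] turn [-0.37  0.08  0.18]
disc S [295.86 145.12] [290, 141, 12, 8, 64]
disc S [280.06 180.49] [272, 175, 18, 12, 156]
expect disc face [526.62636441  40.49464082 207.9301417 ] [279.82286583 180.68704975] slot proj [279.16169927 195.73558338] [239.32985116 201.13832838]
```

View pics/c5.png

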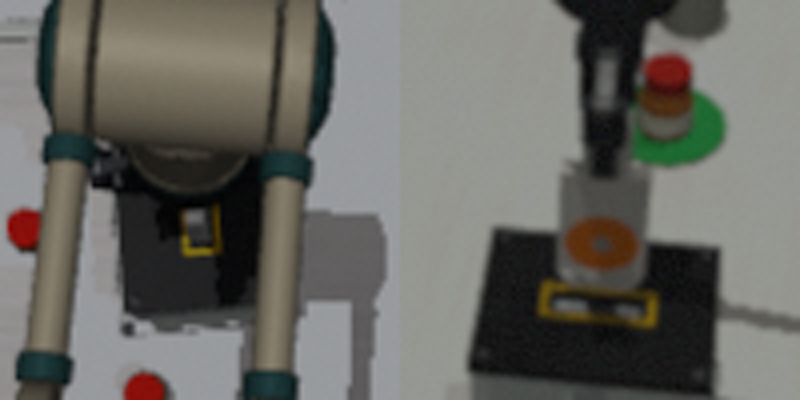

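The side panel shows the carrier above the slot. Its disc is at (280.1,180.5) full-frame, against (279.8,180.7) expected from the kinematics, so the side camera and the arm agree within 1 mm. I'll align and then descend.

send_rows --motion "0 0.0005 0.005 0.004 -0.4 0 0.2; 0 0 0 0.004 0 0 0; 0 0 0 0.003 0 0 0; 0 0 0 0.001 0 0 0"

```text
t: 14.85
position: [528.2, 30.9, 280.2]
ee_rot: [3.141, 0.002, 0.098]
contact_force: [0.4, 0.1, -2.9]
gripper_width: 19.3
```

```bash
python3 -c "
from h import *
to(528,29,270,5.5)"
```

```text
t 14.85 pos [528.2  30.9 280.2] rpy [1.7999e+02 9.0000e-02 5.6000e+00] F [ 0.4  0.1 -2.9] M [-0.01  0.01  0.01] w 19.3
tool shift [-0.3  1.9 10.2] after turn [-0.4  1.9 10.2] turn [0.01 0.09 0.1 ]
```

send_rows --motion "0 0 0.002 0.002 0 0 0.1; 0 0 0 0.003 0 0 0; 0 0 0 0.003 0 0 0; 0 0 0 0.001 0 0 0"

```text
t: 15.25
position: [528.3, 28.9, 270.2]
ee_rot: [3.142, 0.002, 0.096]
contact_force: [0.3, -0.9, -3.1]
gripper_width: 19.1
```

```bash
python3 -c "
from h import *
to(528,29,262,5.5)"
```

```text
t 15.25 pos [528.3  28.9 270.2] rpy [1.80e+02 1.10e-01 5.49e+00] F [ 0.3 -0.9 -3.1] M [0.08 0.01 0.  ] w 19.1
tool shift [-0.2 -0.2  8.2] after turn [-0.2 -0.2  8.2] turn [ 0.    0.11 -0.01]
```

send_rows --motion "0 0 0 0.003 0 0 0; 0 0 0 0.003 0 0 0; 0 0 0 0.002 0 0 0"

```text
t: 15.55
position: [528.4, 28.8, 261.7]
ee_rot: [3.142, 0.001, 0.096]
contact_force: [0.5, -0.5, -3.2]
gripper_width: 19.4
```

send_rows --motion "0 0 0 0.002 0 0 0; 0 0 0 0.002 0 0 0; 0 0 0 0.002 0 0 0"

```text
t: 15.85
position: [528.4, 28.8, 255.2]
ee_rot: [3.142, 0.001, 0.096]
contact_force: [0.0, 0.1, -2.9]
gripper_width: 19.0
```

```bash
python3 -c "
from h import *
to(528,29,250,5.5)"
```

```text
t 15.85 pos [528.4  28.8 255.2] rpy [1.80e+02 8.00e-02 5.49e+00] F [ 0.   0.1 -2.9] M [-0.03  0.    0.02] w 19.0
tool shift [-0.3 -0.2  5.2] after turn [-0.4 -0.2  5.2] turn [ 0.    0.08 -0.01]
```

send_rows --motion "0 0 0 0.002 0 0 0; 0 0 0 0.002 0 0 0; 0 0 0 0.002 0 0 0"

```text
t: 16.15
position: [528.4, 28.9, 248.7]
ee_rot: [3.142, 0.001, 0.096]
contact_force: [-0.4, -0.6, -3.4]
gripper_width: 19.2
```

```bash
python3 -c "
from h import *
to(528,29,185,5.5)"
```

```text
t 16.15 pos [528.4  28.9 248.7] rpy [1.80e+02 7.00e-02 5.49e+00] F [-0.4 -0.6 -3.4] M [-0.02  0.01 -0.  ] w 19.2
tool shift [-0.3 -0.2 63.7] after turn [-0.4 -0.2 63.7] turn [ 0.    0.07 -0.01]
```

send_rows --motion "0 0 0 0.003 0 0 0; 0 0 0 0.003 0 0 0; 0 0 0 0.003 0 0 0; 0 0 0 0.003 0 0 0"

```text
t: 16.55
position: [528.5, 28.8, 235.8]
ee_rot: [3.141, 0.001, 0.096]
contact_force: [0.4, -0.3, -3.7]
gripper_width: 18.8
```

send_rows --motion "0 0 0 0.004 0 0 0; 0 0 0 0.004 0 0 0; 0 0 0 0.004 0 0 0; 0 0 0 0.003 0 0 0"

```text
t: 16.95
position: [528.4, 28.8, 219.3]
ee_rot: [3.142, 0.001, 0.096]
contact_force: [0.7, -0.1, -3.2]
gripper_width: 19.4
```

```bash
python3 -c "
from h import *
to(528,29,187,5.5)"
```

```text
t 16.95 pos [528.4  28.8 219.3] rpy [1.7999e+02 8.0000e-02 5.4900e+00] F [ 0.7 -0.1 -3.2] M [-0.04  0.01  0.03] w 19.4
tool shift [-0.3 -0.2 32.3] after turn [-0.4 -0.2 32.3] turn [ 0.01  0.08 -0.01]
```

send_rows --motion "0 0 0 0.004 0 0 0; 0 0 0 0.004 0 0 0; 0 0 0 0.004 0 0 0; 0 0 0 0.004 0 0 0"

```text
t: 17.35
position: [528.5, 28.8, 202.0]
ee_rot: [3.141, 0.001, 0.096]
contact_force: [0.2, 0.1, -2.8]
gripper_width: 19.3
```

send_rows --motion "0 0 0 0.004 0 0 0; 0 0 0 0.004 0 0 0; 0 0 0 0.003 0 0 0; 0 0 0 0.001 0 0 0; 0 0 0 0 0 0 0"

```text
t: 17.85
position: [528.1, 28.8, 188.1]
ee_rot: [-3.141, 0.002, 0.096]
contact_force: [-0.8, -0.5, -3.9]
gripper_width: 19.1
```

```bash
python3 - <<'E'
from h import *
to(528,29,186,5.5)
S=imaging.grab_frame('side'); T=imaging.grab_frame('top')
cv2.imwrite('pics/c6.png',cv2.resize(np.hstack([T[150:250,150:290],S[100:200,220:360]]),(800,286),interpolation=2))
cv2.imwrite('pics/c6.png',np.vstack([cv2.resize(S[100:240,200:360],(640,560),interpolation=2)]))
to(528,29,186,5.5)
E
```

```text
t 17.85 pos [528.1  28.8 188.1] rpy [-1.7999e+02  1.3000e-01  5.4900e+00] F [-0.8 -0.5 -3.9] M [-0.05 -0.04  0.02] w 19.1
tool shift [-0.1 -0.2  2.1] after turn [-0.1 -0.2  2.1] turn [-0.01  0.13 -0.01]
t 17.95 pos [528.3  28.8 188.4] rpy [-1.80e+02  1.10e-01  5.49e+00] F [-0.4 -0.3 -3.2] M [ 0.01  0.01 -0.03] w 19.6
tool shift [-0.3 -0.2  2.4] after turn [-0.3 -0.2  2.4] turn [-0.    0.11 -0.01]
```

View pics/c6.png

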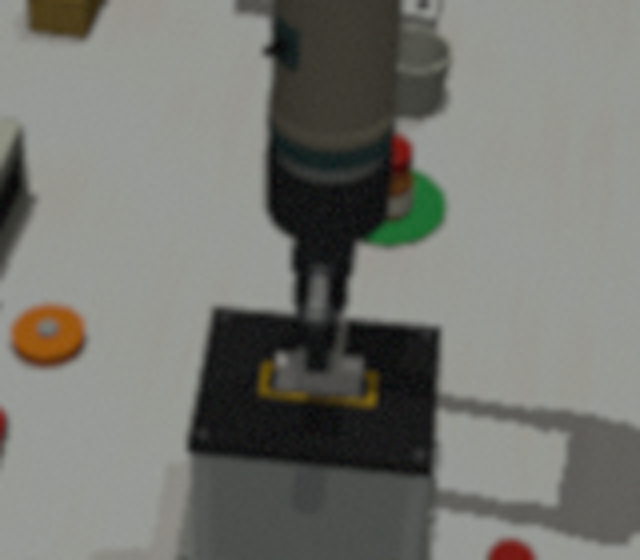

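The blade is down through the slot at (320,385), with no orange showing above the cover and the grip block clear of it. The measured load is still the carrier's full weight, so it isn't resting on the cover.

```bash
python3 -c "
from h import *
r.finish_job()
s=get_state();print(s['t'],s['position'])"
```

```text
the job is handed in; nothing more can be done
the job is handed in; nothing more can be done
```

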